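# Dress the desk with the brass vases

### The arm

A 7-joint arm with a two-finger parallel gripper is mounted at the origin on the work surface. World frame = base frame: x ahead of the robot, y to its left, z up, the work surface at z = 0. Lengths are in m, angles in rad, forces in N, time in s.
With the tool pointing down it reaches from about 0.425 to 0.925 m from the base axis. Payload 6.8 kg.
Tool frame: the origin (TCP) lies on the mounting face of the last link; the fingertips stand 173 mm ahead of it and the grasp point (between the pads) lies 155 mm ahead of it; z points along the fingers, y is the line along which they close (so a half turn about z gives the same grasp; the last joint's range is limited). The gripper opens to 85 mm and grips with 20 to 120 N. Pads are 22 mm wide; open, the fingers measure 114 mm over their backs; the gripper's body (76 mm by 85 mm) begins 54 mm behind the grasp point. The pads swing forward as they close: fully open they stand 13 mm farther back than shut.
Start: joints at [1.158, 0.477, 0.022, 1.555, -0.011, 1.109, -0.083], TCP at [0.203, -0.644, 0.405] pointing down, gripper open.
Joint ranges: [-2.96, 2.96], [-0.34, 2.1], [-1.41, 1.46], [0.24, 2.44], [-1.37, 4.51], [0.17, 1.92], [-2.96, 2.96]. Speed limits (rad/s): [2.39, 2.39, 3.14, 3.14, 3.14, 3.14, 3.14].

### API

Orientations are given as a rotation vector (axis times angle).
In Python, from bench import r gives the robot as it stands.
- The arm moves only by the tool carry_out, never from a script. Its argument "moves" is a list of rows, each a list of 5 numbers: the shift along the tool's x, y, z in m, then the turn about the tool's z in rad, then the finger opening in m, from 0 to 0.0854. In form: [[dx, dy, dz, roll, claw], ...]. A call has exactly 8 rows; each row is the pose to reach, as a shift and turn from the pose commanded when the call began, along the tool's axes at that moment; what a row does not reach only later rows make up. A row lasts 1/10 s, in which the tool goes at most 50 mm and 8.59 degrees, less where a joint would pass 70% of its speed; a pose out of reach is approached as far as the arm can. A call with a gripper value outside its range is refused whole. The fingers move at their own pace and stop on an object; "force" is the grip in N (left out, the last holds). Time passes only in rows, so rows that repeat a pose let the fingers close, or fill a call up. It gives the time, the measured TCP pose, the force, the opening and the grip force at its end, in the units of the state.
- r.get_obs(): the state, without advancing time (a new reading comes with each control period).
- r.grab_frame(name): name is "side" or "top"; returns the picture (400x640x3 uint8, red, green, blue); there is no depth.
- r.calibration(name): a dict with "fx", "fy", "cx", "cy" (pixels), "k1" (the pictures are not rectified: a ray, as slopes to the right and down, at radius r is drawn at 1 + k1 r^2 times it, then the intrinsics apply), "rvec" (rotation vector, rad) and "tvec" (3), from world to camera coordinates, as OpenCV has them. Camera axes: x right, y down, z forward; pixel columns grow to the right and rows downward; lengths in m; the calibration is good to about 2 mm. A picture is of the moment at which its call begins. calibration takes no time and is no camera call.
- r.hand_in(): hands the job in; it is judged then, once.
The state is a dict: "clock": time; "joints": joint angles; "qvel": joint speeds; "tau": joint torques, N m; "tcp_pos": TCP position; "orientation": TCP orientation; "contact_force": force on the tool from outside, world axes, zero at the start; "moment": the same for the moment, N m; "grip_width": finger opening in m; "gripper_force": force on a finger pad.
Only numpy, scipy, OpenCV 4.12 (cv2) and the standard library are available. Lean on these libraries where they do the work, as an engineer would, in place of code of your own. Each camera call takes 0.05 s, during which the arm holds its last target. There are 200 camera calls.

### The job

Clear the black lidded jar off the large marble plinth onto the middle of the green coaster, and stand the three brass vases upright on the marble plinths, each in the middle of the plinth of its own size: smallest on smallest, middle on middle, largest on largest. Set everything down gently without tipping it, and leave the black vase and the black panther where they are.

Things in the scene. Friction and masses are not known exactly. Their poses are not given: they have to be found in the camera images.
- vase_small: The smallest gourd-shaped vase, solid brass colour, loose, upright, 95 mm tall, about 180 g (varies). Round: foot 34 mm across, widest bulge 42 mm, then a straight round neck 18 mm across from 50 to 95 mm above its foot, where it is best gripped. Origin: centre of its underside; z up along its axis; yaw means nothing.
- vase_medium: The middle gourd-shaped vase, solid brass colour, loose, upright, 115 mm tall, about 280 g (varies). Round: foot 44 mm across, widest bulge 54 mm, then a straight round neck 22 mm across from 70 to 115 mm above its foot, where it is best gripped. Origin: centre of its underside; z up along its axis; yaw means nothing.
- vase_large: The largest gourd-shaped vase, solid brass colour, loose, upright, 140 mm tall, about 400 g (varies). Round: foot 56 mm across, widest bulge 68 mm, then a straight round neck 26 mm across from 93 to 140 mm above its foot, where it is best gripped. Origin: centre of its underside; z up along its axis; yaw means nothing.
- jar: Stout black lidded jar, loose, about 450 g (varies), 112 mm tall, standing at the start on the large plinth. Round: foot 56 mm across, belly 72 mm, then a straight round lid and neck 44 mm across from 68 to 112 mm above its foot, where it is best gripped. Origin: centre of its underside; z up.
- plinth_small: The smallest round plinth of pale marble, fixed, 70 mm across, 45 mm high, flat top. Origin: centre of its underside, on the desk (its top is 45 mm above that); z up.
- plinth_medium: The middle round plinth of pale marble, fixed, 90 mm across, 30 mm high, flat top. Origin: centre of its underside, on the desk (its top is 30 mm above that); z up.
- plinth_large: The largest round plinth of pale marble, fixed, 115 mm across, 15 mm high, flat top. Origin: centre of its underside, on the desk (its top is 15 mm above that); z up.
- coaster: Square green coaster, 100 by 100 mm, 4 mm thick, fixed flat on the desk, empty at the start. Origin: centre of its underside; z up; x and y along its sides.
- vase_black: Black vase standing on the desk, same shape as the middle brass one (115 mm tall, 54 mm across its bulge), loose. To be left alone. Origin: centre of its underside; z up.
- panther: Black figure of a walking panther, loose, about 200 mm long with its tail (x from -109 to +92 mm), 40 mm wide, 72 mm high, at one side of the work. To be left alone. Origin: on the desk under the middle of its body; x towards its head, z up.

How it is judged:
By the outcome, as a careful person would: the job done as asked, in the order asked, and still so for the second after the job is handed in, with the robot touching nothing.
It also fails if it takes over 120 s, if anything falls off the work surface, if the arm or the gripper's body presses on something with over 40 N, if the wrist force passes 120 N, or if a joint passes its speed limit or range.

## Working session

There is one attempt and no reset: what is moved stays moved. The work goes in short steps, Python scripts to look and compute and a tool call to move; the robot and the scene stay as the last step left them, time stands still between calls to the robot, and variables do not carry over. Pictures are saved under pics/ and viewed, at most 14 in all, crops included, and the job is handed in when it is done.

Besides the shell and the picture viewer there is one more tool, called after "Request:" by a JSON object that holds its "method" and its "body", one argument or row to a line. carry_out: Moves the arm, as the interface text tells. Its arguments: {"type":"object","properties":{"moves":{"type":"array","items":{"type":"array","items":{"type":"number"}}},"force":{"type":"number"}},"required":["moves"]}

```bash
mkdir -p pics; ls; python3 - <<'E'
from bench import r
import cv2
for n in("side","top"):
    cv2.imwrite(f"pics/{n}0.png",r.grab_frame(n)[:,:,::-1]); print(r.calibration(n))
print(r.get_obs())
E
```

```text
pics
{'fx': 501.57223786065606, 'fy': 501.57223786065606, 'cx': 318.63611030267185, 'cy': 195.69910655469852, 'k1': -0.008418414190686183, 'rvec': array([ 1.02088402, -2.42047862,  1.01959132]), 'tvec': array([0.36219804, 0.29785196, 1.24665163])}
{'fx': 507.37090774350617, 'fy': 507.37090774350617, 'cx': 320.50362971064203, 'cy': 192.72323101305696, 'k1': -0.14008590154010206, 'rvec': array([ 2.18258616, -2.17027288,  0.07194524]), 'tvec': array([0.00904371, 0.54548448, 1.37024319])}
{'clock': 0.1, 'joints': array([ 1.15789837,  0.47773259,  0.02235343,  1.55634517, -0.01152443,
        1.10926794, -0.08308005]), 'qvel': array([ 0.00094435, -0.00127078, -0.00134003, -0.00175152, -0.00023485,
       -0.0001908 ,  0.00139216]), 'tau': array([ 5.05917749e-03, -5.97759140e+01,  1.61442328e+00, -2.81951487e+01,
        1.29768590e-02,  5.09355115e-03, -8.75631855e-06]), 'tcp_pos': array([ 0.20250316, -0.64365562,  0.40381587]), 'orientation': array([-3.10360679e+00, -4.76713731e-01,  5.43869384e-04]), 'contact_force': array([ 0.15500206, -0.13991632, -0.21585147]), 'moment': array([ 0.00869273, -0.01690861, -0.00838826]), 'gripper_force': 0.0, 'grip_width': 0.0854918497838267}
```

View pics/side0.png

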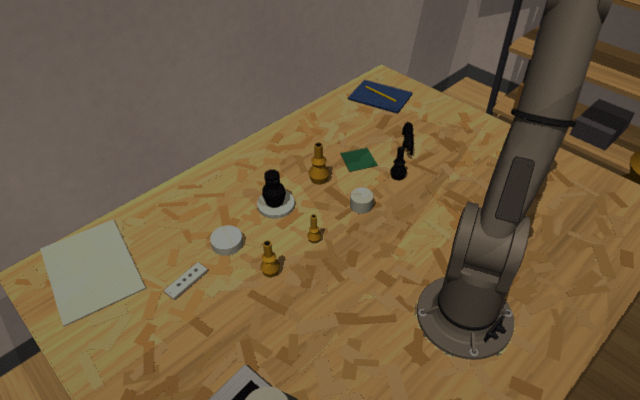

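View pics/top0.png

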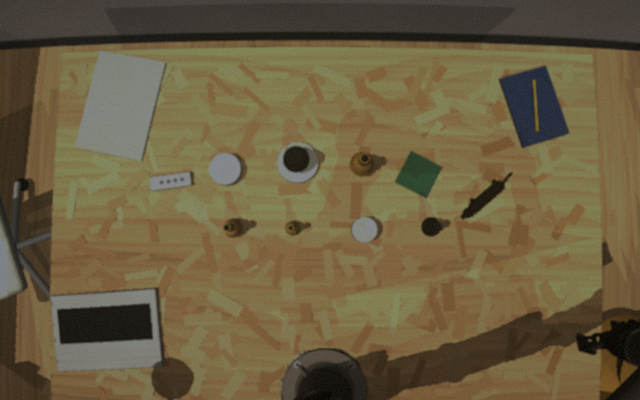

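```bash
python3 - <<'E'
import cv2,numpy as np
t=cv2.imread("pics/top0.png")[140:250,200:460]; s=cv2.imread("pics/side0.png")[115:285,200:430]
a=cv2.resize(t,None,fx=3,fy=3,interpolation=cv2.INTER_CUBIC)
cv2.imwrite("pics/t1.png",cv2.convertScaleAbs(a,alpha=1.7))
cv2.imwrite("pics/s1.png",cv2.convertScaleAbs(cv2.resize(s,None,fx=3,fy=3,interpolation=cv2.INTER_CUBIC),alpha=1.5))
E
```

```text
(no output)
```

View pics/t1.png

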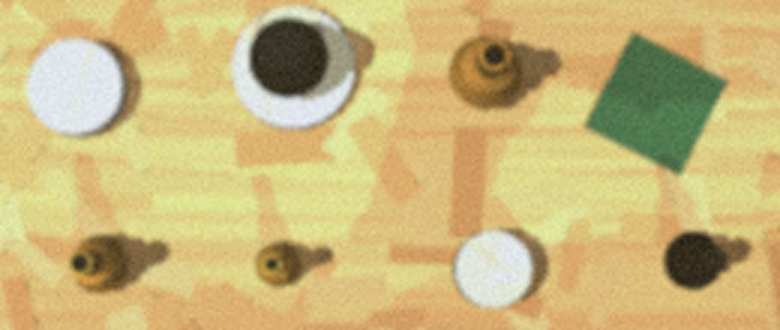

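View pics/s1.png

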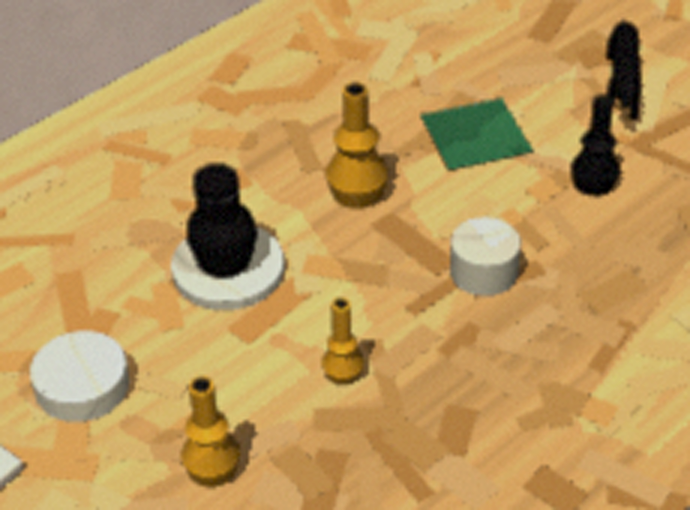

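```bash
cat >h.py <<'E'
import cv2,numpy as np
from bench import r
C={n:r.calibration(n) for n in("side","top")}
def ray(n,u,v,z):
    c=C[n];K=np.array([[c["fx"],0,c["cx"]],[0,c["fy"],c["cy"]],[0,0,1.]])
    p=cv2.undistortPoints(np.array([[[u,v]]],float),K,np.array([c["k1"],0,0,0,0.]))[0,0]
    R=cv2.Rodrigues(c["rvec"])[0];o=-R.T@c["tvec"];d=R.T@np.array([p[0],p[1],1])
    return (o+d*(z-o[2])/d[2])[:2]
def proj(n,P):
    c=C[n];K=np.array([[c["fx"],0,c["cx"]],[0,c["fy"],c["cy"]],[0,0,1.]])
    return cv2.projectPoints(np.array(P,float).reshape(-1,3),c["rvec"],c["tvec"],K,np.array([c["k1"],0,0,0,0.]))[0][:,0]
E
python3 - <<'E'
from h import *
D=dict(pm=(.03,76,87,79,368),pl=(.015,293,67,228,263),ps=(.045,494,268,485,241),jar=(.127,287,57,216,173),vl=(.14,494,55,355,90),vm=(.115,80,263,202,384),vs=(.095,271,264,341,303),co=(.004,657,103.5,476.5,133.5),vb=(.115,690,262,600,97))
for k,(z,a,b,c,d) in D.items():
    t=ray("top",200+a/3-.33,140+b/3-.33,z);s=ray("side",200+c/3-.33,115+d/3-.33,z);print(k,t.round(4),s.round(4))
a=ray("top",200+633/3,140+33/3,0);b=ray("top",200+727/3,140+80/3,0);print(np.linalg.norm(a-b))
p=ray("top",487,197,.04);print("panther",p)
t,q=r.get_obs()["tcp_pos"],r.get_obs()["orientation"];print(cv2.Rodrigues(q)[0].round(3))
E
```

```text
pm [0.6098 0.2756] [0.6048 0.2814]
pl [0.631  0.0769] [0.6256 0.0826]
ps [ 0.4466 -0.1063] [ 0.4434 -0.1016]
jar [0.624  0.0756] [0.6358 0.0778]
vl [ 0.6246 -0.0993] [ 0.6218 -0.0955]
vm [0.4479 0.2519] [0.4463 0.2534]
vs [0.4486 0.0896] [0.4466 0.0912]
co [ 0.6002 -0.2616] [ 0.5958 -0.2555]
vb [ 0.4517 -0.2685] [ 0.4578 -0.2874]
0.09862148875873669
panther [ 0.53460923 -0.44372674]
[[ 0.954  0.3   -0.001]
 [ 0.3   -0.954  0.002]
 [-0.    -0.002 -1.   ]]
```

Request:
{"method": "carry_out", "body": {
  "moves": [
    [0.015,-0.013,0,0.04,0.085],
    [0.044,-0.04,0,0.1,0.085],
    [0.078,-0.07,0,0.18,0.085],
    [0.111,-0.101,0,0.25,0.085],
    [0.145,-0.131,0,0.305,0.085],
    [0.178,-0.161,0,0.305,0.085],
    [0.211,-0.191,0,0.305,0.085],
    [0.245,-0.221,0,0.305,0.085]
  ],
  "force": 40
}}

```text
clock: 0.9
tcp_pos: [0.3704, -0.3578, 0.4045]
orientation: [-3.141, 0.001, 0.001]
contact_force: [0.4, 0.0, 0.4]
grip_width: 0.085
gripper_force: 0.0
```

```bash
python3 - <<'E'
from h import *
# jar: fit dark silhouettes by matching belly circle in top
im=cv2.imread("pics/top0.png")
g=im.max(2)[145:180,275:325]
m=(g<60).astype(np.uint8);n,l,s,c=cv2.connectedComponentsWithStats(m);i=1+s[1:,4].argmax();print(s[i],c[i]+[275,145])
u,v=c[i]+[275,145]
for z in(.05,.06,.127):print(z,ray("top",u,v,z).round(4))
print(cv2.Rodrigues(r.get_obs()["orientation"])[0].round(3))
# foreseen silhouette extents in side for jar
for x,y in((.628,.08),(.624,.078)):
    print(proj("side",[[x,y,.127],[x,y,.07],[x,y,.015]]).round(1))
E
```

```text
[  9   2  26  25 513] [296.12670565 158.8245614 ]
0.05 [0.6348 0.0783]
0.06 [0.6333 0.0777]
0.127 [0.6236 0.0736]
[[ 1. -0. -0.]
 [-0. -1.  0.]
 [-0. -0. -1.]]
[[272.8 173.9]
 [274.4 188.3]
 [275.8 201.5]]
[[274.2 174.3]
 [275.8 188.7]
 [277.2 201.8]]
```

Request:
{"method": "carry_out", "body": {
  "moves": [
    [0.02,-0.034,0,0,0.085],
    [0.041,-0.069,0,0,0.085],
    [0.061,-0.103,0,0,0.085],
    [0.082,-0.138,0,0,0.085],
    [0.102,-0.172,0,0,0.085],
    [0.123,-0.207,0,0,0.085],
    [0.143,-0.241,0,0,0.085],
    [0.163,-0.275,0,0,0.085]
  ]
}}

```text
clock: 1.7
tcp_pos: [0.5335, -0.0831, 0.4045]
orientation: [3.142, -0.0, -0.001]
contact_force: [-0.2, 0.3, -0.8]
grip_width: 0.0851
gripper_force: 0.0
```

Request:
{"method": "carry_out", "body": {
  "moves": [
    [0.018,-0.031,0,0,0.085],
    [0.038,-0.064,0,0,0.085],
    [0.058,-0.098,0,0,0.085],
    [0.076,-0.128,0,0,0.085],
    [0.09,-0.151,0.01,0,0.085],
    [0.097,-0.163,0.03,0,0.085],
    [0.097,-0.163,0.05,0,0.085],
    [0.097,-0.163,0.055,0,0.085]
  ]
}}

```text
clock: 2.5
tcp_pos: [0.6292, 0.0787, 0.3467]
orientation: [3.141, 0.001, -0.008]
contact_force: [-0.7, -0.4, 0.1]
grip_width: 0.085
gripper_force: 0.0
```

```bash
cat >>h.py <<'E'
def snap(name,cam,box,k):
    im=r.grab_frame(cam)[:,:,::-1]
    x0,y0,x1,y1=box
    cv2.imwrite(f"pics/{name}.png",cv2.convertScaleAbs(cv2.resize(np.ascontiguousarray(im[y0:y1,x0:x1]),None,fx=k,fy=k,interpolation=cv2.INTER_CUBIC),alpha=1.6))
    return im
E
python3 - <<'E'
from h import *
snap("j1","side",(190,90,390,240),4)
t=r.get_obs()["tcp_pos"];print(t)
print(proj("side",[t-[0,0,z] for z in(.155,.173)]))
E
```

```text
[0.62930177 0.07809613 0.34716844]
[[271.15828032 155.97846889]
 [271.68812822 160.90741731]]
```

View pics/j1.png

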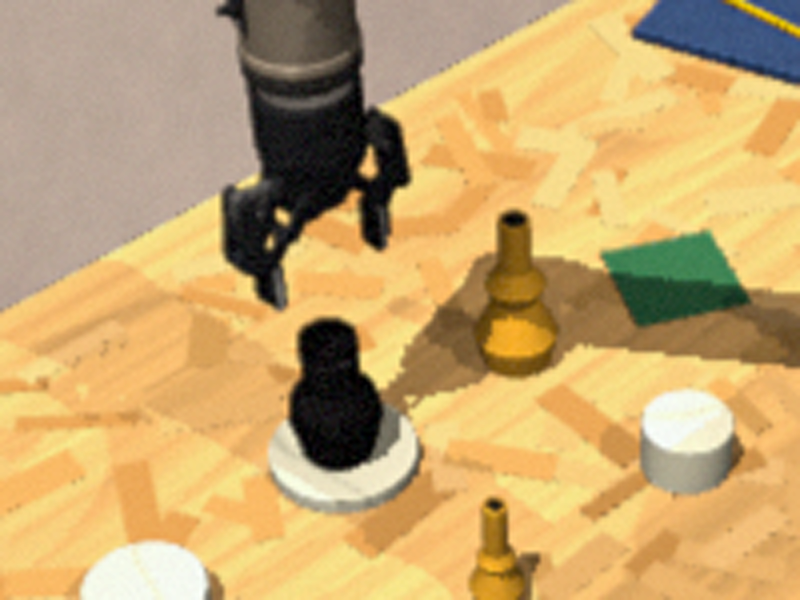

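Request:
{"method": "carry_out", "body": {
  "moves": [
    [0,-0.003,0.01,0,0.085],
    [0,-0.003,0.03,0,0.085],
    [0,-0.003,0.05,0,0.085],
    [0,-0.003,0.07,0,0.085],
    [0,-0.003,0.082,0,0.085],
    [0,-0.003,0.088,0,0.085],
    [0,-0.003,0.088,0,0.085],
    [0,-0.003,0.088,0,0.06]
  ]
}}

```text
clock: 3.35
tcp_pos: [0.6305, 0.0815, 0.2626]
orientation: [-3.141, 0.001, -0.002]
contact_force: [-0.6, 0.7, 0.4]
grip_width: 0.0728
gripper_force: 0.0
```

Request:
{"method": "carry_out", "body": {
  "moves": [
    [0,0,0,0,0.05],
    [0,0,0,0,0.045],
    [0,0,0,0,0.035],
    [0,0,0,0,0.03],
    [0,0,0,0,0.03],
    [0,0,0,0,0.03],
    [0,0,0,0,0.03],
    [0,0,0,0,0.03]
  ]
}}

```text
clock: 4.15
tcp_pos: [0.6305, 0.0812, 0.2627]
orientation: [3.141, -0.001, 0.002]
contact_force: [-2.1, -1.5, 5.2]
grip_width: 0.0433
gripper_force: 41.1
```

Request:
{"method": "carry_out", "body": {
  "moves": [
    [0,0,-0.005,0,0.03],
    [0,0,-0.015,0,0.03],
    [0,0,-0.035,0,0.03],
    [0,0,-0.06,0,0.03],
    [0,0,-0.09,0,0.03],
    [0,0,-0.12,0,0.03],
    [0,0,-0.145,0,0.03],
    [0,0,-0.16,0,0.03]
  ]
}}

```text
clock: 4.95
tcp_pos: [0.63, 0.0817, 0.4241]
orientation: [-3.141, -0.0, -0.003]
contact_force: [0.4, 0.3, -4.2]
grip_width: 0.0431
gripper_force: 41.6
```

```bash
python3 - <<'E'
from h import *
snap("j2","side",(190,90,390,240),4)
o=r.get_obs();t=o["tcp_pos"];print(t,o["grip_width"],o["contact_force"])
print(proj("side",[[.628,.08,.015],[.6256,.0826,.015]]).round(1),proj("side",[t+[0,0,-.262+.015]]))
E
```

```text
[0.63049319 0.08173973 0.42592542] 0.043173204104502476 [ 1.12352567 -0.46550958 -0.56144713]
[[275.8 201.5]
 [275.7 202.3]] [[270.28755834 160.00806222]]
```

View pics/j2.png

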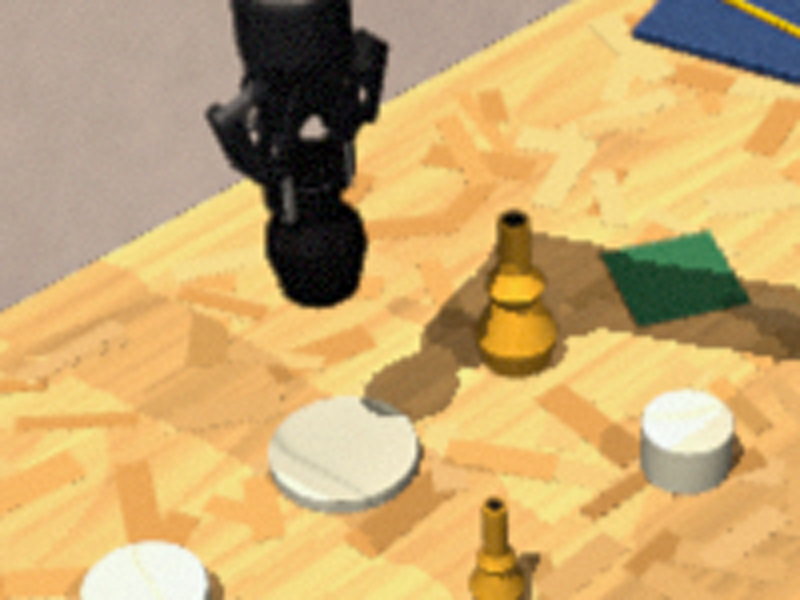

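Request:
{"method": "carry_out", "body": {
  "moves": [
    [-0.001,0.012,0,0,0.03],
    [-0.004,0.04,0,0,0.03],
    [-0.008,0.08,0,0,0.03],
    [-0.012,0.125,0,0,0.03],
    [-0.017,0.17,0,0,0.03],
    [-0.021,0.215,0,0,0.03],
    [-0.025,0.26,0,0,0.03],
    [-0.029,0.298,0,0,0.03]
  ]
}}

```text
clock: 5.8
tcp_pos: [0.5992, -0.2206, 0.4192]
orientation: [3.141, -0.004, -0.007]
contact_force: [0.6, -0.2, -4.7]
grip_width: 0.0432
gripper_force: 41.8
```

Request:
{"method": "carry_out", "body": {
  "moves": [
    [-0.003,0.025,0.005,0,0.03],
    [-0.004,0.037,0.015,0,0.03],
    [-0.004,0.041,0.035,0,0.03],
    [-0.004,0.041,0.06,0,0.03],
    [-0.004,0.041,0.085,0,0.03],
    [-0.004,0.041,0.105,0,0.03],
    [-0.004,0.041,0.12,0,0.03],
    [-0.004,0.041,0.125,0,0.03]
  ]
}}

```text
clock: 6.6
tcp_pos: [0.5961, -0.2566, 0.2936]
orientation: [-3.139, -0.001, 0.007]
contact_force: [-1.0, -0.1, -4.1]
grip_width: 0.0431
gripper_force: 41.7
```

```bash
python3 - <<'E'
from h import *
snap("j3","side",(260,60,460,210),4)
o=r.get_obs();t=o["tcp_pos"];print(t,o["grip_width"],o["contact_force"])
x,y=t[:2];print((4*(proj("side",[[x,y,t[2]-.2477],[x,y,.004]])-[260,60])).round())
E
```

```text
[ 0.59635122 -0.25688386  0.29412481] 0.043157268727442494 [-0.64912809 -1.03547679 -5.05203226]
[[397. 356.]
 [395. 396.]]
```

View pics/j3.png

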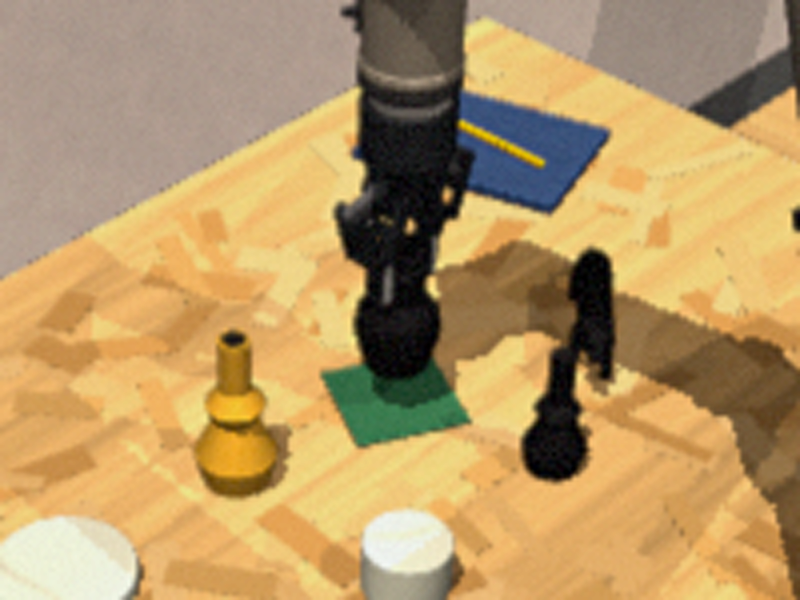

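Request:
{"method": "carry_out", "body": {
  "moves": [
    [0,0,0.01,0,0.03],
    [0,0,0.022,0,0.03],
    [0,0,0.032,0,0.03],
    [0,0,0.037,0,0.03],
    [0,0,0.039,0,0.03],
    [0,0,0.0405,0,0.03],
    [0,0,0.0415,0,0.03],
    [0,0,0.0415,0,0.03]
  ]
}}

```text
clock: 7.45
tcp_pos: [0.5971, -0.2577, 0.2555]
orientation: [3.141, -0.0, 0.001]
contact_force: [1.4, -0.4, -5.1]
grip_width: 0.0429
gripper_force: 41.8
```

Request:
{"method": "carry_out", "body": {
  "moves": [
    [0,0,0.001,0,0.03],
    [0,0,0.0015,0,0.03],
    [0,0,0.002,0,0.03],
    [0,0,0.0025,0,0.03],
    [0,0,0.003,0,0.03],
    [0,0,0.0033,0,0.03],
    [0,0,0.0035,0,0.03],
    [0,0,0.0035,0,0.03]
  ]
}}

```text
clock: 8.25
tcp_pos: [0.597, -0.2576, 0.2518]
orientation: [3.142, -0.0, 0.0]
contact_force: [-0.7, 0.5, -2.8]
grip_width: 0.043
gripper_force: 41.9
```

Request:
{"method": "carry_out", "body": {
  "moves": [
    [0,0,0.0003,0,0.03],
    [0,0,0.0006,0,0.03],
    [0,0,0.0006,0,0.03],
    [0,0,0.0006,0,0.046],
    [0,0,0.0006,0,0.052],
    [0,0,0.0006,0,0.065],
    [0,0,0.0006,0,0.085],
    [0,0,0.0006,0,0.085]
  ]
}}

```text
clock: 9.05
tcp_pos: [0.5971, -0.2577, 0.2511]
orientation: [3.142, -0.0, 0.0]
contact_force: [0.0, 0.1, 0.2]
grip_width: 0.085
gripper_force: 0.0
```

Request:
{"method": "carry_out", "body": {
  "moves": [
    [0,0,0,0,0.085],
    [0,0,0,0,0.085],
    [0,0,-0.01,0,0.085],
    [0,0,-0.03,0,0.085],
    [0,0,-0.06,0,0.085],
    [0,0,-0.1,0,0.085],
    [0,0,-0.13,0,0.085],
    [0,0,-0.145,0,0.085]
  ]
}}

```text
clock: 9.85
tcp_pos: [0.5976, -0.2577, 0.4003]
orientation: [3.14, -0.0, 0.008]
contact_force: [-0.1, 0.1, -0.1]
grip_width: 0.0847
gripper_force: 0.0
```

Request:
{"method": "carry_out", "body": {
  "moves": [
    [-0.005,-0.012,0,0,0.085],
    [-0.017,-0.04,0,0,0.085],
    [-0.035,-0.081,0,0,0.085],
    [-0.053,-0.123,0,0,0.085],
    [-0.071,-0.165,0,0,0.085],
    [-0.089,-0.207,0,0,0.085],
    [-0.107,-0.249,0,0,0.085],
    [-0.125,-0.291,0,0,0.085]
  ]
}}

```text
clock: 10.65
tcp_pos: [0.4696, 0.0354, 0.3942]
orientation: [3.141, 0.001, -0.005]
contact_force: [1.5, 1.5, 0.1]
grip_width: 0.0849
gripper_force: 0.0
```

Request:
{"method": "carry_out", "body": {
  "moves": [
    [-0.014,-0.033,0.005,0,0.085],
    [-0.022,-0.052,0.02,0,0.085],
    [-0.025,-0.058,0.045,0,0.085],
    [-0.025,-0.058,0.075,0,0.085],
    [-0.025,-0.058,0.095,0,0.085],
    [-0.025,-0.058,0.105,0,0.085],
    [-0.025,-0.058,0.107,0,0.085],
    [-0.025,-0.058,0.107,0,0.085]
  ]
}}

```text
clock: 11.45
tcp_pos: [0.4468, 0.0915, 0.2889]
orientation: [3.142, -0.0, -0.001]
contact_force: [0.8, -0.2, -0.0]
grip_width: 0.0851
gripper_force: 0.0
```

```bash
python3 - <<'E'
from h import *
snap("v1","side",(210,110,410,260),4)
o=r.get_obs();t=o["tcp_pos"];print(t)
x,y=t[:2];print((4*(proj("side",[[x,y,t[2]-.16],[x,y,.095],[x,y,0]])-[210,110])).round())
E
```

```text
[0.44711149 0.09157794 0.28948858]
[[411. 387.]
 [412. 423.]
 [416. 514.]]
```

View pics/v1.png

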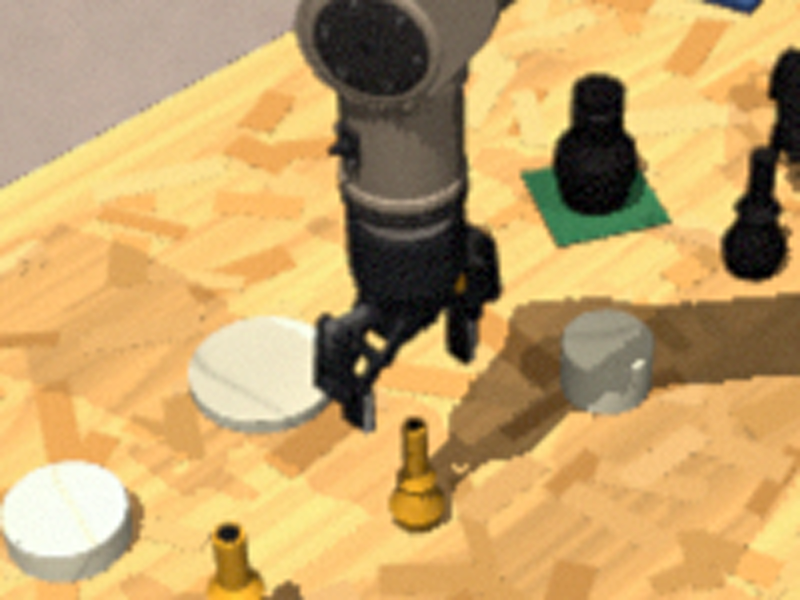

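Request:
{"method": "carry_out", "body": {
  "moves": [
    [0,0,0.01,0,0.085],
    [0,0,0.025,0,0.085],
    [0,0,0.042,0,0.085],
    [0,0,0.053,0,0.07],
    [0,0,0.058,0,0.06],
    [0,0,0.059,0,0.045],
    [0,0,0.059,0,0.032],
    [0,0,0.059,0,0.024]
  ]
}}

```text
clock: 12.3
tcp_pos: [0.4474, 0.0915, 0.2306]
orientation: [-3.141, 0.0, -0.002]
contact_force: [-0.5, -0.6, -0.9]
grip_width: 0.0241
gripper_force: 0.0
```

Request:
{"method": "carry_out", "body": {
  "moves": [
    [0,0,0,0,0.018],
    [0,0,0,0,0.012],
    [0,0,0,0,0.008],
    [0,0,0,0,0.005],
    [0,0,0,0,0.005],
    [0,0,0,0,0.005],
    [0,0,0,0,0.005],
    [0,0,0,0,0.005]
  ],
  "force": 35
}}

```text
clock: 13.1
tcp_pos: [0.4474, 0.0914, 0.2306]
orientation: [-3.142, 0.001, -0.002]
contact_force: [-0.0, -0.4, 5.8]
grip_width: 0.0171
gripper_force: 34.4
```

Request:
{"method": "carry_out", "body": {
  "moves": [
    [0,0,-0.005,0,0.005],
    [0,0,-0.02,0,0.005],
    [0,0,-0.045,0,0.005],
    [0,0,-0.07,0,0.005],
    [0,0.012,-0.085,0,0.005],
    [-0.001,0.04,-0.09,0,0.005],
    [-0.002,0.075,-0.09,0,0.005],
    [-0.003,0.11,-0.09,0,0.005]
  ]
}}

```text
clock: 13.9
tcp_pos: [0.4436, -0.0194, 0.3204]
orientation: [-3.142, -0.002, -0.0]
contact_force: [0.2, -0.0, -1.7]
grip_width: 0.0167
gripper_force: 34.3
```

Request:
{"method": "carry_out", "body": {
  "moves": [
    [0,0.035,0,0,0.005],
    [0,0.062,0,0,0.005],
    [0,0.079,0,0,0.005],
    [0,0.084,0.003,0,0.005],
    [0,0.084,0.01,0,0.005],
    [0,0.084,0.018,0,0.005],
    [0,0.084,0.023,0,0.005],
    [0,0.084,0.025,0,0.005]
  ]
}}

```text
clock: 14.7
tcp_pos: [0.4438, -0.1016, 0.2941]
orientation: [-3.141, -0.003, 0.003]
contact_force: [-0.4, 0.1, -2.6]
grip_width: 0.0172
gripper_force: 34.3
```

```bash
python3 - <<'E'
from h import *
snap("v2","side",(290,130,420,230),6)
o=r.get_obs();t=o["tcp_pos"];print(t,o["grip_width"],o["contact_force"])
x,y=t[:2];print((6*(proj("side",[[x,y,t[2]-.2306],[x,y,.045],[x+.005,y,.045],[x,y+.005,.045]])-[290,130])).round())
E
```

```text
[ 0.44385444 -0.10174958  0.29422293] 0.017237265734223853 [-0.23629637  0.06378002 -1.61159958]
[[429. 362.]
 [428. 389.]
 [420. 385.]
 [421. 394.]]
```

View pics/v2.png

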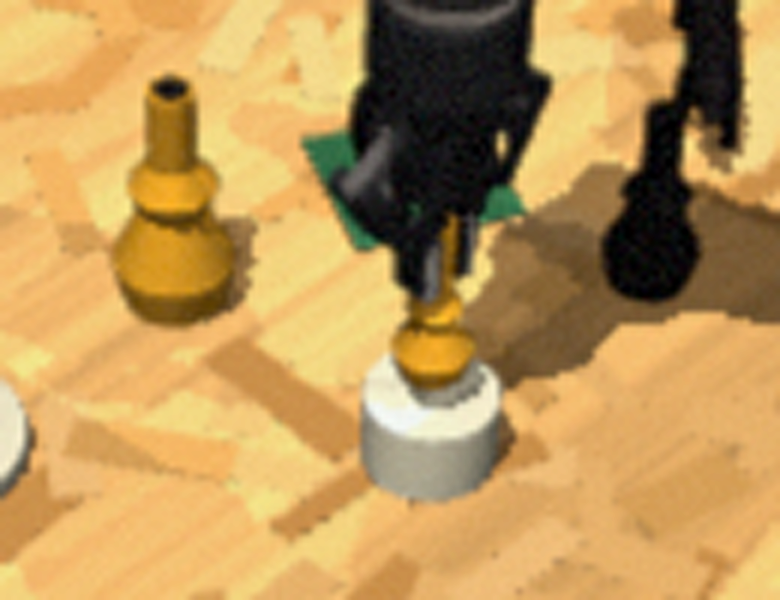

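Request:
{"method": "carry_out", "body": {
  "moves": [
    [0,0,0.006,0,0.005],
    [0,0,0.011,0,0.005],
    [0,0,0.0145,0,0.005],
    [0,0,0.016,0,0.005],
    [0,0,0.017,0,0.005],
    [0,0,0.0175,0,0.005],
    [0,0,0.018,0,0.005],
    [0,0,0.018,0,0.005]
  ]
}}

```text
clock: 15.55
tcp_pos: [0.4441, -0.1026, 0.2772]
orientation: [3.142, -0.0, 0.0]
contact_force: [-0.5, -0.5, -2.1]
grip_width: 0.0176
gripper_force: 34.3
```

Request:
{"method": "carry_out", "body": {
  "moves": [
    [0,0,0.0004,0,0.005],
    [0,0,0.0008,0,0.005],
    [0,0,0.0011,0,0.005],
    [0,0,0.0014,0,0.005],
    [0,0,0.0016,0,0.005],
    [0,0,0.0018,0,0.005],
    [0,0,0.0018,0,0.005],
    [0,0,0.0018,0,0.005]
  ]
}}

```text
clock: 16.35
tcp_pos: [0.4441, -0.1026, 0.2756]
orientation: [3.141, -0.0, 0.001]
contact_force: [-1.9, 0.6, 4.4]
grip_width: 0.017
gripper_force: 34.9
```

Request:
{"method": "carry_out", "body": {
  "moves": [
    [0,0,0,0,0.016],
    [0,0,0,0,0.02],
    [0,0,0,0,0.026],
    [0,0,0,0,0.036],
    [0,0,0,0,0.05],
    [0,0,0,0,0.07],
    [0,0,0,0,0.085],
    [0,0,0,0,0.085]
  ]
}}

```text
clock: 17.15
tcp_pos: [0.444, -0.1026, 0.2753]
orientation: [3.142, -0.0, 0.0]
contact_force: [-0.0, 0.1, 0.8]
grip_width: 0.0851
gripper_force: 0.0
```

Request:
{"method": "carry_out", "body": {
  "moves": [
    [0,0,-0.005,0,0.085],
    [0,0,-0.02,0,0.085],
    [0,0,-0.045,0,0.085],
    [0,0,-0.075,0,0.085],
    [0,-0.01,-0.095,0,0.085],
    [0,-0.035,-0.105,0,0.085],
    [0,-0.07,-0.105,0,0.085],
    [0,-0.11,-0.105,0,0.085]
  ]
}}

```text
clock: 17.95
tcp_pos: [0.444, 0.0078, 0.3813]
orientation: [3.141, -0.004, 0.003]
contact_force: [1.0, -0.4, -0.3]
grip_width: 0.085
gripper_force: 0.0
```

Request:
{"method": "carry_out", "body": {
  "moves": [
    [0,-0.04,0,0,0.085],
    [0,-0.08,0,0,0.085],
    [0.001,-0.12,0,0,0.085],
    [0.002,-0.16,0,0,0.085],
    [0.002,-0.2,0.005,0,0.085],
    [0.003,-0.228,0.025,0,0.085],
    [0.003,-0.242,0.05,0,0.085],
    [0.003,-0.2455,0.07,0,0.085]
  ]
}}

```text
clock: 18.75
tcp_pos: [0.4465, 0.2551, 0.3097]
orientation: [-3.14, -0.005, 0.0]
contact_force: [0.9, -0.2, -0.3]
grip_width: 0.0849
gripper_force: 0.0
```

```bash
python3 - <<'E'
from h import *
im=snap("v3","side",(210,110,410,260),4)
o=r.get_obs();t=o["tcp_pos"];print(t)
x,y=t[:2];print((4*(proj("side",[[x,y,t[2]-.16],[x,y,.115],[x,y,0],[.444,-.1026,.14]])-[210,110])).round())
E
```

```text
[0.44575535 0.25389277 0.306773  ]
[[223. 498.]
 [228. 532.]
 [243. 643.]
 [611. 243.]]
```

View pics/v3.png

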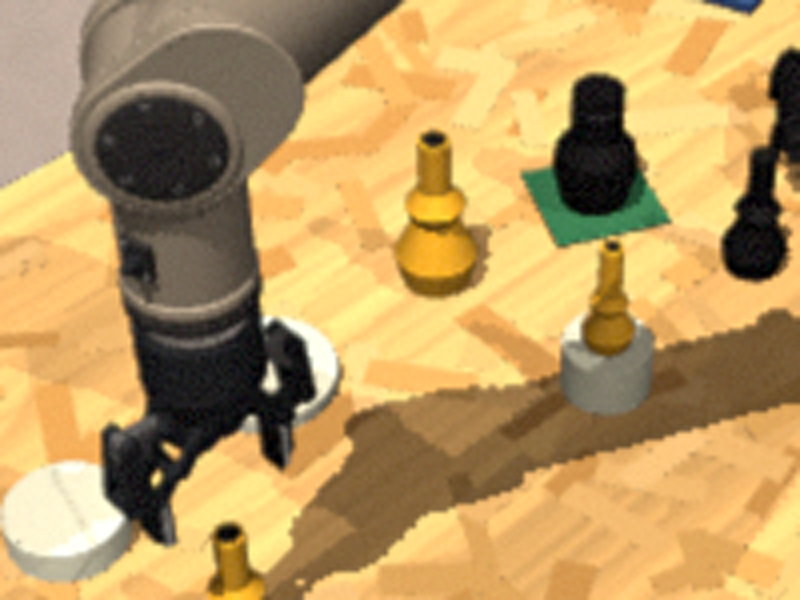

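Request:
{"method": "carry_out", "body": {
  "moves": [
    [0,0,0.01,0,0.085],
    [0,0,0.025,0,0.085],
    [0,0,0.042,0,0.085],
    [0,0,0.052,0,0.075],
    [0,0,0.056,0,0.06],
    [0,0,0.057,0,0.048],
    [0,0,0.057,0,0.036],
    [0,0,0.057,0,0.028]
  ]
}}

```text
clock: 19.6
tcp_pos: [0.4474, 0.2531, 0.254]
orientation: [-3.141, 0.0, -0.002]
contact_force: [0.3, 0.9, 0.6]
grip_width: 0.0285
gripper_force: 0.0
```

Request:
{"method": "carry_out", "body": {
  "moves": [
    [0,0,0,0,0.022],
    [0,0,0,0,0.016],
    [0,0,0,0,0.012],
    [0,0,0,0,0.008],
    [0,0,0,0,0.008],
    [0,0,0,0,0.008],
    [0,0,0,0,0.008],
    [0,0,0,0,0.008]
  ]
}}

```text
clock: 20.4
tcp_pos: [0.4474, 0.2532, 0.254]
orientation: [-3.141, 0.001, -0.002]
contact_force: [-0.0, -0.1, 5.6]
grip_width: 0.021
gripper_force: 34.4
```

Request:
{"method": "carry_out", "body": {
  "moves": [
    [0,0,-0.005,0,0.008],
    [0,0,-0.02,0,0.008],
    [0,0,-0.045,0,0.008],
    [0.003,0,-0.065,0,0.008],
    [0.015,-0.002,-0.075,0,0.008],
    [0.04,-0.006,-0.075,0,0.008],
    [0.075,-0.012,-0.075,0,0.008],
    [0.11,-0.018,-0.075,0,0.008]
  ]
}}

```text
clock: 21.2
tcp_pos: [0.5579, 0.2708, 0.3284]
orientation: [3.141, 0.0, -0.0]
contact_force: [0.3, 0.2, -2.4]
grip_width: 0.0212
gripper_force: 34.6
```

Request:
{"method": "carry_out", "body": {
  "moves": [
    [0.027,-0.005,0,0,0.008],
    [0.043,-0.0075,0,0,0.008],
    [0.049,-0.0085,0.005,0,0.008],
    [0.049,-0.0085,0.013,0,0.008],
    [0.049,-0.0085,0.02,0,0.008],
    [0.049,-0.0085,0.025,0,0.008],
    [0.049,-0.0085,0.025,0,0.008],
    [0.049,-0.0085,0.025,0,0.008]
  ]
}}

```text
clock: 22.0
tcp_pos: [0.6057, 0.2795, 0.3034]
orientation: [3.141, 0.0, -0.0]
contact_force: [-0.1, -0.1, -2.0]
grip_width: 0.0213
gripper_force: 34.6
```

```bash
python3 - <<'E'
from h import *
im=snap("v4","side",(180,160,310,260),6)
o=r.get_obs();t=o["tcp_pos"];print(t,o["grip_width"],o["contact_force"])
x,y=t[:2];print((6*(proj("side",[[x,y,t[2]-.254],[x,y,.03],[x+.005,y,.03],[x,y+.005,.03]])-[180,160])).round())
E
```

```text
[0.60591081 0.27948983 0.30361604] 0.020880556881407802 [ 0.02260574  0.01344429 -1.71467367]
[[272. 432.]
 [278. 461.]
 [272. 455.]
 [269. 466.]]
```

View pics/v4.png

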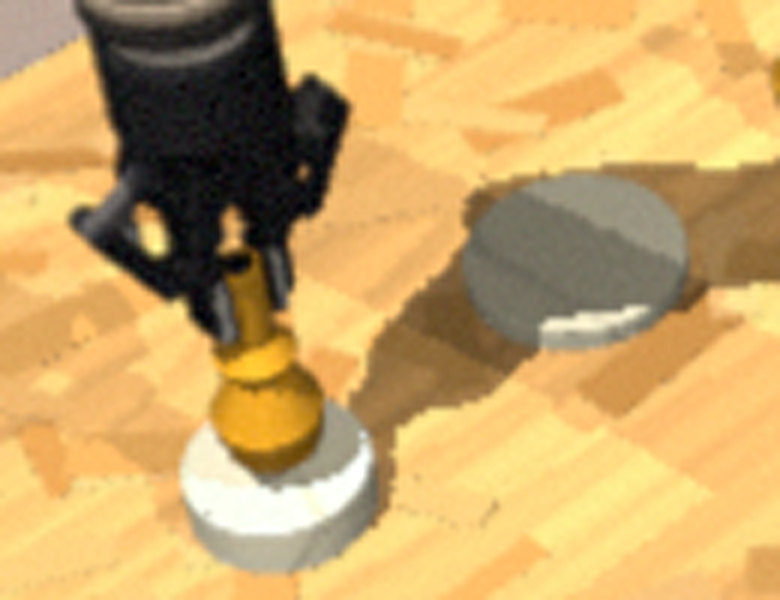

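Request:
{"method": "carry_out", "body": {
  "moves": [
    [0,0,0.006,0,0.008],
    [0,0,0.011,0,0.008],
    [0,0,0.015,0,0.008],
    [0,0,0.0165,0,0.008],
    [0,0,0.0175,0,0.008],
    [0,0,0.018,0,0.008],
    [0,0,0.0183,0,0.008],
    [0,0,0.0183,0,0.008]
  ]
}}

```text
clock: 22.85
tcp_pos: [0.6061, 0.2794, 0.2851]
orientation: [-3.141, 0.0, -0.0]
contact_force: [0.0, -0.1, -3.4]
grip_width: 0.0207
gripper_force: 34.6
```

Request:
{"method": "carry_out", "body": {
  "moves": [
    [0,0,0.0004,0,0.008],
    [0,0,0.0007,0,0.008],
    [0,0,0.001,0,0.008],
    [0,0,0.001,0,0.008],
    [0,0,0.001,0,0.008],
    [0,0,0.001,0,0.008],
    [0,0,0.001,0,0.008],
    [0,0,0.001,0,0.008]
  ]
}}

```text
clock: 23.65
tcp_pos: [0.6061, 0.2794, 0.2842]
orientation: [-3.142, 0.0, -0.0]
contact_force: [-0.9, -0.1, 0.4]
grip_width: 0.0213
gripper_force: 34.8
```

Touching (load shifted from −3.4 to +0.4 N). Release.

Request:
{"method": "carry_out", "body": {
  "moves": [
    [0,0,0.0003,0,0.008],
    [0,0,0.0003,0,0.02],
    [0,0,0.0003,0,0.026],
    [0,0,0.0003,0,0.036],
    [0,0,0.0003,0,0.05],
    [0,0,0.0003,0,0.07],
    [0,0,0.0003,0,0.085],
    [0,0,0.0003,0,0.085]
  ]
}}

```text
clock: 24.45
tcp_pos: [0.6061, 0.2794, 0.2836]
orientation: [3.142, -0.0, -0.0]
contact_force: [0.4, -0.1, 0.4]
grip_width: 0.0847
gripper_force: 0.0
```

Request:
{"method": "carry_out", "body": {
  "moves": [
    [0,0,-0.005,0,0.085],
    [0,0,-0.02,0,0.085],
    [0,0,-0.045,0,0.085],
    [0,0,-0.075,0,0.085],
    [0,0.01,-0.095,0,0.085],
    [0,0.035,-0.105,0,0.085],
    [0.001,0.07,-0.105,0,0.085],
    [0.002,0.11,-0.105,0,0.085]
  ]
}}

```text
clock: 25.25
tcp_pos: [0.6079, 0.1697, 0.3909]
orientation: [-3.14, -0.004, -0.004]
contact_force: [0.5, -2.0, -0.6]
grip_width: 0.0851
gripper_force: 0.0
```

Request:
{"method": "carry_out", "body": {
  "moves": [
    [0.002,0.04,0,0,0.085],
    [0.005,0.085,0,0,0.085],
    [0.007,0.13,0,0,0.085],
    [0.01,0.175,0,0,0.085],
    [0.012,0.215,0,0,0.085],
    [0.014,0.245,0.01,0,0.085],
    [0.0145,0.262,0.03,0,0.085],
    [0.0145,0.266,0.045,0,0.085]
  ]
}}

```text
clock: 26.05
tcp_pos: [0.6224, -0.0998, 0.344]
orientation: [3.14, -0.007, 0.001]
contact_force: [0.2, -0.4, -0.5]
grip_width: 0.0852
gripper_force: 0.0
```

```bash
python3 - <<'E'
from h import *
im=snap("v5","side",(210,110,410,260),4)
o=r.get_obs();t=o["tcp_pos"];print(t)
x,y=t[:2];print((4*(proj("side",[[x,y,t[2]-.16],[x,y,.14],[x,y,0],[.606,.2795,.145]])-[210,110])).round())
E
```

```text
[ 0.62153011 -0.09855055  0.34105646]
[[434.  94.]
 [435. 137.]
 [438. 274.]
 [ 40. 392.]]
```

View pics/v5.png

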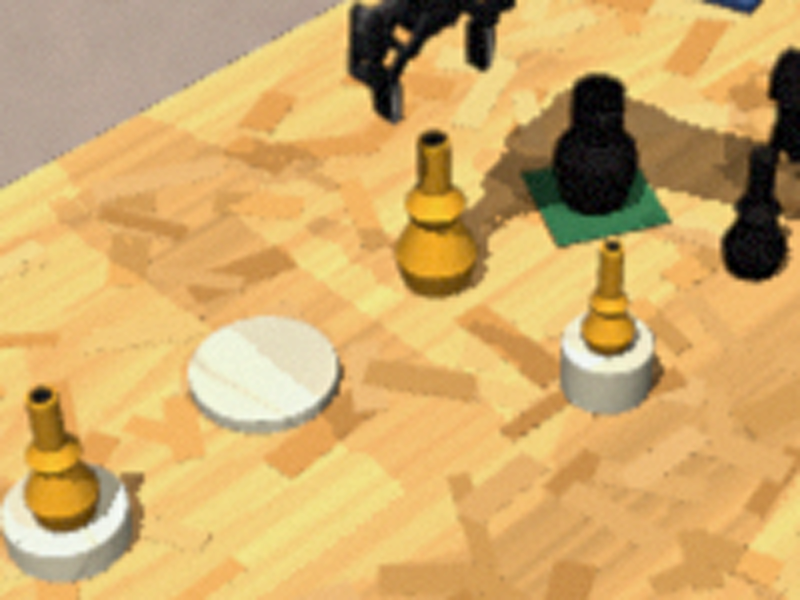

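Request:
{"method": "carry_out", "body": {
  "moves": [
    [0,0,0.01,0,0.085],
    [0,0,0.028,0,0.085],
    [0,0,0.048,0,0.085],
    [0,0,0.06,0,0.075],
    [0,0,0.066,0,0.06],
    [0,0,0.068,0,0.05],
    [0,0,0.068,0,0.04],
    [0,0,0.068,0,0.032]
  ]
}}

```text
clock: 26.9
tcp_pos: [0.6229, -0.0965, 0.2766]
orientation: [3.141, -0.0, 0.002]
contact_force: [0.4, -0.5, 0.6]
grip_width: 0.0322
gripper_force: 0.0
```

Request:
{"method": "carry_out", "body": {
  "moves": [
    [0,0,0,0,0.026],
    [0,0,0,0,0.02],
    [0,0,0,0,0.015],
    [0,0,0,0,0.012],
    [0,0,0,0,0.012],
    [0,0,0,0,0.012],
    [0,0,0,0,0.012],
    [0,0,0,0,0.012]
  ],
  "force": 40
}}

```text
clock: 27.7
tcp_pos: [0.6229, -0.0972, 0.2766]
orientation: [3.141, -0.001, 0.003]
contact_force: [-0.6, -2.6, 6.3]
grip_width: 0.0252
gripper_force: 40.0
```

Request:
{"method": "carry_out", "body": {
  "moves": [
    [0,0,-0.005,0,0.012],
    [0,0,-0.02,0,0.012],
    [0,0,-0.04,0,0.012],
    [0,-0.003,-0.055,0,0.012],
    [0.001,-0.015,-0.06,0,0.012],
    [0.001,-0.04,-0.06,0,0.012],
    [0.002,-0.075,-0.06,0,0.012],
    [0.002,-0.11,-0.06,0,0.012]
  ]
}}

```text
clock: 28.5
tcp_pos: [0.6242, 0.0154, 0.3356]
orientation: [-3.141, 0.001, 0.001]
contact_force: [-0.1, 0.0, -3.5]
grip_width: 0.0249
gripper_force: 39.6
```

Request:
{"method": "carry_out", "body": {
  "moves": [
    [0.001,-0.035,0,0,0.012],
    [0.001,-0.055,0,0,0.012],
    [0.0015,-0.066,0.003,0,0.012],
    [0.0015,-0.068,0.01,0,0.012],
    [0.0015,-0.068,0.018,0,0.012],
    [0.0015,-0.068,0.024,0,0.012],
    [0.0015,-0.068,0.025,0,0.012],
    [0.0015,-0.068,0.025,0,0.012]
  ]
}}

```text
clock: 29.3
tcp_pos: [0.6261, 0.0802, 0.3102]
orientation: [3.141, -0.003, -0.001]
contact_force: [-0.0, 1.1, -2.3]
grip_width: 0.0252
gripper_force: 39.8
```

```bash
python3 - <<'E'
from h import *
im=snap("v6","side",(210,130,340,230),6)
o=r.get_obs();t=o["tcp_pos"];print(t,o["grip_width"],o["contact_force"])
x,y=t[:2];print((6*(proj("side",[[x,y,t[2]-.2766],[x,y,.015]])-[210,130])).round())
E
```

```text
[0.62622194 0.08053014 0.31059947] 0.02499416035419664 [-1.11965298  0.26231084 -2.32933454]
[[393. 405.]
 [396. 431.]]
```

View pics/v6.png

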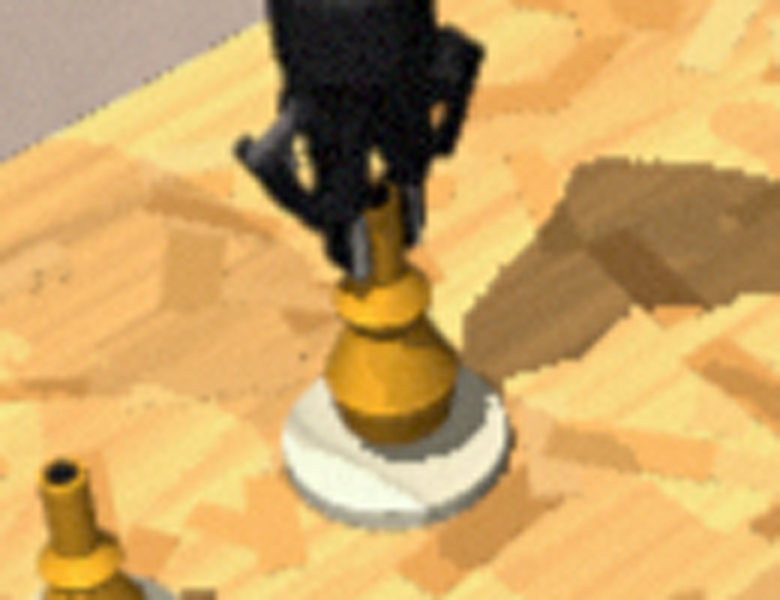

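Request:
{"method": "carry_out", "body": {
  "moves": [
    [0,0,0.006,0,0.012],
    [0,0,0.011,0,0.012],
    [0,0,0.0145,0,0.012],
    [0,0,0.016,0,0.012],
    [0,0,0.017,0,0.012],
    [0,0,0.0175,0,0.012],
    [0,0,0.0178,0,0.012],
    [0,0,0.0178,0,0.012]
  ]
}}

```text
clock: 30.15
tcp_pos: [0.6261, 0.0814, 0.293]
orientation: [3.142, -0.0, 0.0]
contact_force: [-0.7, -0.2, -3.4]
grip_width: 0.025
gripper_force: 39.7
```

Request:
{"method": "carry_out", "body": {
  "moves": [
    [0,0,0.0004,0,0.012],
    [0,0,0.0007,0,0.012],
    [0,0,0.001,0,0.012],
    [0,0,0.001,0,0.012],
    [0,0,0.001,0,0.012],
    [0,0,0.001,0,0.012],
    [0,0,0.001,0,0.012],
    [0,0,0.001,0,0.012]
  ]
}}

```text
clock: 30.95
tcp_pos: [0.6261, 0.0814, 0.2919]
orientation: [-3.142, 0.0, -0.0]
contact_force: [-0.3, 0.2, -3.2]
grip_width: 0.0251
gripper_force: 39.7
```

Request:
{"method": "carry_out", "body": {
  "moves": [
    [0,0,0.0003,0,0.012],
    [0,0,0.0006,0,0.012],
    [0,0,0.0008,0,0.012],
    [0,0,0.0008,0,0.012],
    [0,0,0.0008,0,0.012],
    [0,0,0.0008,0,0.012],
    [0,0,0.0008,0,0.012],
    [0,0,0.0008,0,0.012]
  ]
}}

```text
clock: 31.75
tcp_pos: [0.6263, 0.0814, 0.2916]
orientation: [-3.142, 0.001, -0.001]
contact_force: [-1.4, -0.7, 6.1]
grip_width: 0.0251
gripper_force: 40.6
```

Request:
{"method": "carry_out", "body": {
  "moves": [
    [0,0,0,0,0.022],
    [0,0,0,0,0.026],
    [0,0,0,0,0.032],
    [0,0,0,0,0.042],
    [0,0,0,0,0.055],
    [0,0,0,0,0.07],
    [0,0,0,0,0.085],
    [0,0,0,0,0.085]
  ]
}}

```text
clock: 32.55
tcp_pos: [0.6261, 0.0814, 0.2911]
orientation: [-3.142, 0.0, -0.0]
contact_force: [0.6, -0.3, -0.6]
grip_width: 0.0849
gripper_force: 0.0
```

Request:
{"method": "carry_out", "body": {
  "moves": [
    [0,0,-0.005,0,0.085],
    [0,0,-0.02,0,0.085],
    [0,0,-0.045,0,0.085],
    [0,0,-0.075,0,0.085],
    [0,0,-0.1,0,0.085],
    [0,0,-0.115,0,0.085],
    [0,0,-0.12,0,0.085],
    [0,0,-0.12,0,0.085]
  ]
}}

```text
clock: 33.35
tcp_pos: [0.626, 0.0814, 0.4116]
orientation: [-3.142, 0.0, -0.002]
contact_force: [-0.3, 0.5, -0.3]
grip_width: 0.0847
gripper_force: 0.0
```

```bash
python3 - <<'E'
from h import *
snap("end","side",(190,110,430,290),3.3)
E
```

```text
(no output)
```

View pics/end.png

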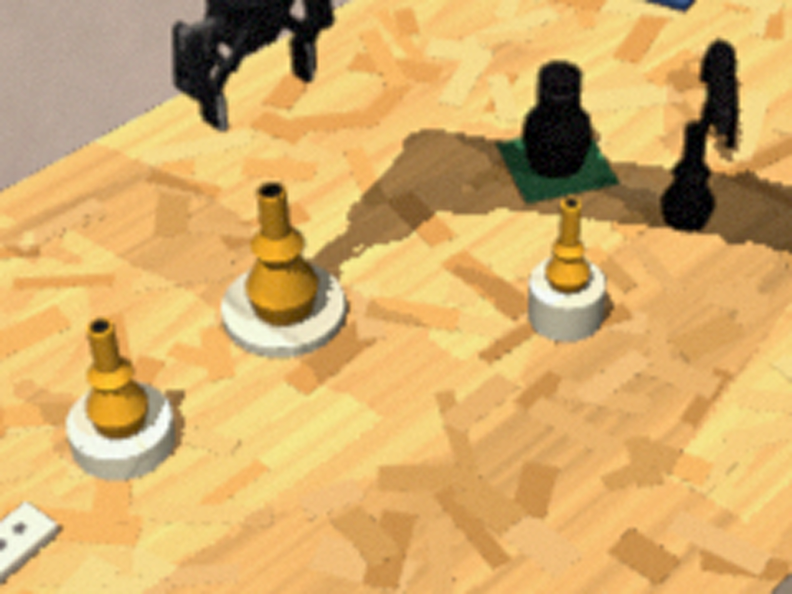

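The final picture shows the vases upright and centred on their plinths: large at (283, 310), medium at (118, 425), small at (568, 280). The jar is on the coaster at (557, 165), and the black vase and panther have not moved.

```bash
python3 -c "
from bench import r
print(r.hand_in())"
```

```text
the job is handed in; nothing more can be done
None
```

The job is handed in at about 33 s: the jar is on the green coaster, the three brass vases stand upright near the middle of their own plinths (within about 2–3 mm by the camera), and the black vase and panther were not touched.

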